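# Lock the tea-cake tray with the hooked rod

## Task

Lock the loaded tea-cake tray: take the hooked rod from its wooden cradle, drop the hook into the red eye of the bolt between the two stacks and draw the bolt towards the robot until you feel it come hard against its hidden end stop; keep it pulled firmly there with 10 to 25 newtons for about a second, and never pull harder than 25 newtons. Then unhook, leaving the bolt in the yellow keeper, and lay the rod back in its cradle as you found it. Move the bolt only with the rod, and do not disturb the stacks or the other things on the table.

Things in the scene. Friction and masses are not known exactly. Their poses are not given: they have to be found in the camera images.
- rod: hooked rod, 0.3 kg, balanced at its origin, which lies on its axis. Dark wooden handle 24 mm wide (y), 30 mm tall (z), from x -100 to +40 mm: grip it across y at the origin. A 10 mm aluminium bar runs on along +x to 280 mm, where a 9 mm orange pin bends down (-z) to 40 mm below the axis. In the cradle the axis is level, 75 mm above the table, the pin hanging down
- hook_tip (a point): lower end of the rod's orange pin, at (280, 0, -40) mm in the rod's frame
- cradle: wooden rod cradle, fixed; origin on the table, x along the lying rod towards the hook. Base 270 x 70 x 12 mm, x -115 to +155. Rear U rest at x -70 (floor 60 mm high, 34 mm between cheeks, cheeks to 78) carries the handle; front U rest at x +120 (floor 70, 28 mm between cheeks, cheeks to 88) carries the bar. Rests are 20 mm long; all open above
- seat (a point): where the rod's origin lies when the rod is in the cradle: (0, 0, 75) mm in the cradle's frame
- hook_seat (a point): where the hook tip lies when the rod is in the cradle: (280, 0, 35) mm in the cradle's frame
- tray: loaded tray, fixed, 270 (x) x 500 (y) x 40 mm, wood slats on steel; origin on the table at its centre, -x edge facing the robot. Two stacks of tea cakes 184 mm across, tops 175 mm above the table, stand at (-10, +-147) mm; in the 110 mm lane between them, along the tray's x at y = 0, the bolt slides. Yellow keeper at the lane's front edge, top 81 mm above the table
- bolt: steel slide bolt in the tray's lane, sliding along the tray's x only. Origin: centre of its red eye, 98 mm above the table, a flat level frame of 8 mm round bar, clear opening 26 mm (x) by 34 mm (y), open above, empty down to 31 mm below its centre. Starts with the origin at x +20 to +48 mm in the tray's frame (y 0); its nose, 14 mm thick, ends at x -100 mm from the origin
- home_zone (a point): point in the tray's frame at (-20, 0, 98) mm. Pulled home, the bolt meets a hard, hidden end stop when its origin is within 8 mm of this point along the tray's x; where exactly differs from run to run and can only be felt. On the way it drags with about 4 to 5 N, and it stays where it is left
- top_left: top cake of the left (+y) stack on the tray: pressed dark tea, disc 184 mm across, 27 mm thick, lying loose; origin at the centre of its underside. Leave alone
- top_right: the same, on the right (-y) stack. Leave alone
- wrapped_cake: tea cake in white paper with a red dot, disc 184 mm across, 27 mm thick, loose on the table; origin at the centre of its underside. Leave alone
- cup: white tasting cup, 72 mm across, 50 mm tall, loose; origin at the centre of its underside. Leave alone
- tape: cardboard tape core standing on end, 90 mm across, 45 mm tall, loose; origin at the centre of its underside. Leave alone
- brush: sweeping brush lying on the table, loose. Leave alone

How it is judged:
By the outcome, as a careful person would: the job done as asked, in the order asked, and still so for the second after the job is handed in, with the robot touching nothing.
It also fails if it takes over 58 s, if anything falls off the work surface, if the arm or the gripper's body presses on something with over 40 N, if the wrist force passes 120 N, or if a joint passes its speed limit or range.

## Robot

A 7-joint arm with a two-finger parallel gripper is mounted at the origin on the work surface. World frame = base frame: x ahead of the robot, y to its left, z up, the work surface at z = 0. Lengths are in m, angles in rad, forces in N, time in s.
With the tool pointing down it reaches from about 0.425 to 0.875 m from the base axis. Payload 4.7 kg.
Tool frame: the origin (TCP) lies on the mounting face of the last link; the fingertips stand 182 mm ahead of it and the grasp point (between the pads) lies ahead of it (ctrl.grip_point_offset is the z of the grasp point in the tool frame, in m); z points along the fingers, y is the line along which they close (so a half turn about z gives the same grasp; the last joint's range is limited). The gripper opens to 87 mm and grips with 3 to 60 N. Pads are 19 mm wide; open, the fingers measure 117 mm over their backs; the gripper's body (75 mm by 190 mm) begins 51 mm behind the grasp point.
Start: joints at [-1.177, 0.321, -0.07, 1.45, 0.023, 1.371, -0.057], TCP at [0.241, 0.604, 0.405] pointing down, gripper open.
Joint ranges: [-2.86, 2.86], [-0.3, 2.09], [-1.38, 1.24], [0.06, 2.45], [-1.56, 4.7], [0.09, 2.05], [-2.69, 2.69]. Speed limits (rad/s): [2.57, 2.57, 3.14, 3.14, 3.14, 3.14, 3.14].

## Interface

Orientations are given as a rotation vector (axis times angle).
In Python, from bench import ctrl gives the robot as it stands.
- The arm moves only by the shell command python3 -m inch 'ROWS' [FORCE]. ROWS is a JSON list of rows, 1 to 20 of them, each written [[dx, dy, dz], turn, opening]: dx, dy, dz in m, then a turn about the tool's z in rad, then the opening from 0.0 (shut) to 1.0 (fully open); each row is the pose to reach, as a shift and turn from the pose commanded when the command began, along the tool's axes at that moment; what a row does not reach only later rows make up. A row lasts 1/10 s, in which the tool goes at most 0.05 m and 0.15 rad, less where a joint would pass 70% of its speed; a pose out of reach is approached as far as the arm can. The fingers move at their own pace and stop on an object; FORCE is the grip in N (left out, the last holds). Time passes only in rows, so rows that do not move let the fingers close. It prints the time, the measured TCP pose, the force, the opening and the grip force at its end. Input that does not fit is refused with a message, and nothing moves.
- ctrl.get_state(): the state, without advancing time (a new reading comes with each control period).
- ctrl.get_image(name): name is "scene" or "top" or "wrist"; returns (picture, depth): 480x640x3 uint8, red, green, blue; 480x640 float32, m along the optical axis (not along the pixel's ray), 0 where there is no reading.
- ctrl.camera_model(name): a dict with "vertical_fov" (degrees; the focal length in pixels is half the picture's height over the tangent of half this angle, whatever the lens; pixels are square), "cx", "cy" (the principal point, pixels), "rvec" (rotation vector, rad) and "tvec" (3), from world to camera coordinates, as OpenCV has them; the wrist camera has in their place "hand_eye" (4x4, takes a point from camera to tool coordinates, whose origin is the TCP and whose axes are the flange's). Camera axes: x right, y down, z forward; pixel columns grow to the right and rows downward; lengths in m; the calibration is good to about 2 mm. A picture is of the moment at which its call begins: read the wrist's pose just before it. camera_model takes no time and is no camera call.
- ctrl.close_job(): hands the job in; it is judged then, once.
The state is a dict: "time": time; "joint_positions": joint angles; "qd": joint speeds; "joint_torque": joint torques, N m; "position": TCP position; "tool_rot": TCP orientation; "ft_force": force on the tool from outside, world axes, zero at the start; "torque": the same for the moment, N m; "grip_width": opening from 0.0 (shut) to 1.0 (fully open); "grip_force": force on a finger pad.
Only numpy, scipy, OpenCV 4.12 (cv2) and the standard library are available. Lean on these libraries where they do the work, as an engineer would, in place of code of your own. Each camera call takes 0.05 s, during which the arm holds its last target. There are 200 camera calls.

## Working session

There is one attempt and no reset: what is moved stays moved. The work goes in short steps, Python scripts to look and compute and a shell command to move; the robot and the scene stay as the last step left them, time stands still between calls to the robot, and variables do not carry over. Pictures are saved under pics/ and viewed, at most 10 in all, crops included, and the job is handed in when it is done.

```bash
mkdir -p pics; ls
python3 - <<'E'
from bench import ctrl
import cv2,numpy as np
s=ctrl.get_state();print(s['time'],s['position'],s['tool_rot'],s['ft_force'],s['grip_width'],ctrl.grip_point_offset)
for n in('scene','top','wrist'):
    m=ctrl.camera_model(n);print(n,m)
for n in('top','scene'):
    p,d=ctrl.get_image(n);np.savez(f'pics/{n}0.npz',p=p,d=d);cv2.imwrite(f'pics/{n}0.png',p[:,:,::-1]);print((d>0).mean())
E
```

```text
pics
0.0 [0.24092294 0.60348293 0.40365843] [-5.92934081e-01 -3.08488168e+00  2.95724052e-03] [-0.41013406 -0.18681163 -0.17133545] 0.9988923211789873 0.1635
scene {'vertical_fov': 56.42630994967068, 'cx': 318.6174728042208, 'cy': 239.77629527346627, 'rvec': array([ 1.5803285 ,  2.00744317, -0.78390375]), 'tvec': array([ 0.13279795, -0.33094743,  1.78295752])}
top {'vertical_fov': 47.09609494818543, 'cx': 317.7892506246697, 'cy': 244.93136453988325, 'rvec': array([ 2.14159413, -2.14306616,  0.14392494]), 'tvec': array([0.00414952, 0.58645771, 1.7954037 ])}
wrist {'vertical_fov': 66.13417607083892, 'cx': 323.36136180215016, 'cy': 239.4999004684657, 'hand_eye': array([[ 1.44279932e-04, -9.53555396e-01, -3.01217672e-01,
         8.27546744e-02],
       [ 9.99999418e-01, -1.84458494e-04,  1.06292316e-03,
        -3.61086295e-05],
       [-1.06911827e-03, -3.01217650e-01,  9.53554814e-01,
         2.05999831e-02],
       [ 0.00000000e+00,  0.00000000e+00,  0.00000000e+00,
         1.00000000e+00]])}
0.996044921875
0.99330078125
```

View pics/top0.png

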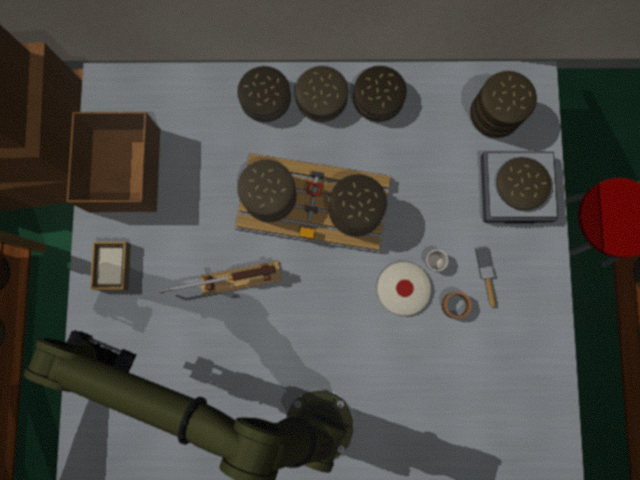

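View pics/scene0.png

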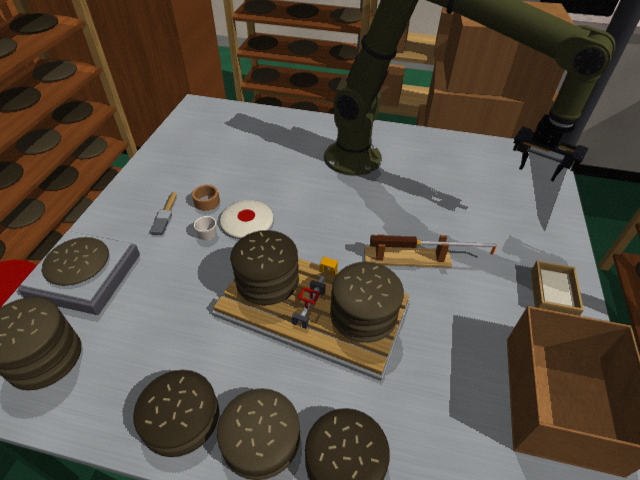

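Top view: the rod lies in its cradle with the handle at the right end (280,270) and the hook at the left (162,292). The red eye is at (315,187), the yellow keeper at (307,233), and the stacks at (266,190) and (357,205). The scene view agrees with this.

```bash
cat > h.py <<'E'
import cv2,numpy as np
from bench import ctrl
def KRt(n,state=None):
    m=ctrl.camera_model(n);f=240/np.tan(np.radians(m['vertical_fov']/2))
    if n=='wrist':
        T=np.eye(4);T[:3,:3]=cv2.Rodrigues(np.array(state['tool_rot']))[0];T[:3,3]=state['position']
        M=T@m['hand_eye'];R=M[:3,:3];c=M[:3,3]
    else:
        R=cv2.Rodrigues(m['rvec'])[0].T;c=-R@m['tvec']
    return f,m['cx'],m['cy'],R,c
def ray(n,uv,s=None):
    f,cx,cy,R,c=KRt(n,s);uv=np.atleast_2d(uv).astype(float)
    return c,np.c_[(uv[:,0]-cx)/f,(uv[:,1]-cy)/f,np.ones(len(uv))]@R.T
def plane(n,uv,z,s=None):
    c,d=ray(n,uv,s);return c+d*((z-c[2])/d[:,2])[:,None]
def cloud(n,d,mask,s=None):
    v,u=np.nonzero(mask&(d>0));c,r=ray(n,np.c_[u,v],s);return c+r*d[v,u][:,None],np.c_[u,v]
def hsv(p):return cv2.cvtColor(p,cv2.COLOR_RGB2HSV).astype(int)
E
python3 - <<'E'
from h import *
for n in('top','scene'):
    z=np.load(f'pics/{n}0.npz');p,d=z['p'],z['d'];H=hsv(p)
    full=np.ones(d.shape,bool);P,uv=cloud(n,d,full)
    hh=H[uv[:,1],uv[:,0]]
    inr=(P[:,0]>.3)&(P[:,0]<1.0)&(P[:,1]>-.35)&(P[:,1]<.6)
    # stacks tops
    for lab,m in {'yellow':(abs(hh[:,0]-22)<6)&(hh[:,1]>200)&(hh[:,2]>140)&(P[:,2]>.05),
      'red':((hh[:,0]<6)|(hh[:,0]>174))&(hh[:,1]>160)&(hh[:,2]>60)&(P[:,2]>.07)&(P[:,2]<.13),
      'tops':(P[:,2]>.165)&(P[:,2]<.185)&(P[:,0]>.5)&(P[:,0]<.9),
      'orange':(hh[:,0]<14)&(hh[:,1]>180)&(P[:,1]>.35)&(P[:,2]>.02)&(P[:,0]<.7)}.items():
        Q=P[m&inr];q=uv[m&inr]
        if lab=='tops':
            for k in(0,1):
                a=Q[:,1]>np.median(Q[:,1]) if k else Q[:,1]<=np.median(Q[:,1])
                b=Q[a];
                if len(b):print(n,lab,len(b),(b.min(0)+b.max(0))/2,np.ptp(b,axis=0))
        elif len(Q):print(n,lab,len(Q),Q.mean(0),Q.min(0),Q.max(0),q.min(0),q.max(0))
    # rod: above table in cradle area
    m=inr&(P[:,0]<.62)&(P[:,0]>.4)&(P[:,1]>.05)&(P[:,1]<.55)&(P[:,2]>.07)&(P[:,2]<.1)
    Q=P[m];vx,vy,x0,y0=cv2.fitLine(Q[:,:2].astype(np.float32),cv2.DIST_HUBER,0,.01,.01).ravel()
    print(n,'rod',len(Q),vx,vy,x0,y0,np.degrees(np.arctan2(vy,vx)),Q.min(0),Q.max(0))
z=np.load('pics/top0.npz');cv2.imwrite('pics/c1.png',cv2.resize(z['p'][140:310,150:400,::-1],None,fx=3.2,fy=3.2,interpolation=2))
E
```

```text
top yellow 98 [0.62267915 0.04079118 0.08161895] [0.60991042 0.0189625  0.0720177 ] [0.63778811 0.06185047 0.09207856] [300 228] [313 236]
top red 64 [0.76411186 0.01160881 0.10135974] [ 0.74206107 -0.00739548  0.08407765] [0.78696428 0.03877484 0.11493979] [307 182] [321 195]
top tops 2303 [ 0.70658973 -0.12386731  0.17498252] [0.17798773 0.17608655 0.0199622 ]
top tops 2303 [0.7828814  0.28065382 0.17497639] [0.23252823 0.632922   0.01994366]
top rod 689 0.19625859 -0.9805522 0.48253387 0.2690903 -78.68174 [0.43092967 0.05169749 0.07002553] [0.61992002 0.52103803 0.09988293]
scene yellow 124 [0.61887468 0.05289524 0.07925308] [0.48095096 0.0173997  0.07008949] [0.64319285 0.29102252 0.08415937] [320 241] [419 268]
scene red 149 [0.7696098  0.01522164 0.09795543] [ 0.74546186 -0.00943481  0.07091075] [0.78964044 0.04052255 0.10577467] [298 287] [318 306]
scene tops 2642 [ 0.71989381 -0.05092099  0.17213485] [0.19730944 0.31806006 0.01426152]
scene tops 2641 [0.75872665 0.18203526 0.17221264] [0.17677337 0.14770063 0.01440408]
scene orange 145 [0.46829036 0.38150648 0.0593409 ] [0.43284195 0.35138833 0.02086411] [0.48752975 0.5207334  0.08904654] [437 236] [496 259]
scene rod 825 0.21995232 -0.9755106 0.48892075 0.26480362 -77.29376 [0.43154168 0.05072648 0.07002615] [0.61900815 0.51967663 0.09424548]
```

View pics/c1.png

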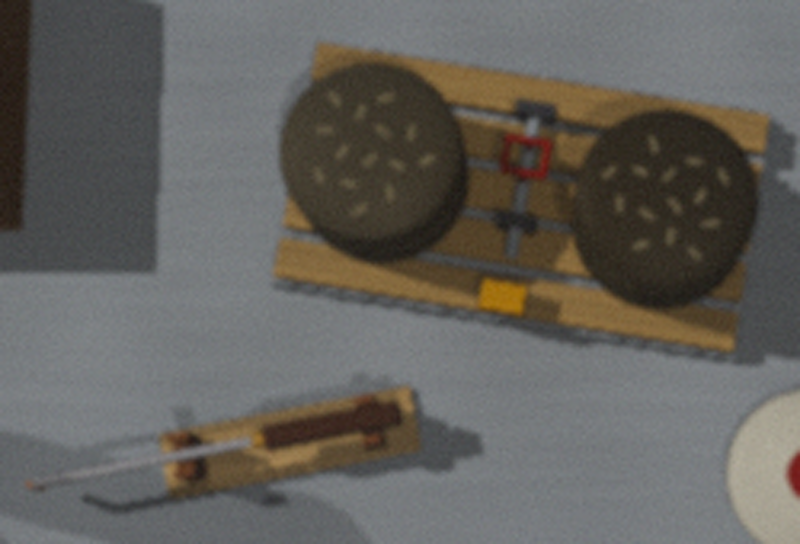

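The crop shows the red eye at about (527,157) crop pixels, the keeper at (503,296), the cradle running from (165,460) to (415,420), and the hook end at (30,486). I'll now take a close wrist look at the eye.

```bash
cat >> h.py <<'E'
def shot(name):
    s=ctrl.get_state();p,d=ctrl.get_image('wrist')
    np.savez(f'pics/{name}.npz',p=p,d=d,position=s['position'],tool_rot=s['tool_rot']);cv2.imwrite(f'pics/{name}.png',p[:,:,::-1]);return s,p,d
def go(target,ang=None,s=None):
    # shift in tool axes to bring TCP to target; ang = wanted world heading (deg) of tool x
    s=s or ctrl.get_state();R=cv2.Rodrigues(np.array(s['tool_rot']))[0]
    a=np.degrees(np.arctan2(R[1,0],R[0,0]));t=0 if ang is None else np.radians((a-ang+180)%360-180)
    v=R.T@(np.array(target)-s['position']);print('shift',v.round(4),'turn',round(t,4),'norm',np.linalg.norm(v).round(3),'heading',a.round(2),'tilt',R[:,2].round(4))
E
python3 -m inch '[[[-0.65, -0.337, 0], 0, 1], [[-0.65, -0.337, 0], 0, 1], [[-0.65, -0.337, 0], 0, 1], [[-0.65, -0.337, 0], 0, 1], [[-0.65, -0.337, 0], 0, 1], [[-0.65, -0.337, 0], 0, 1], [[-0.65, -0.337, 0], 0, 1], [[-0.65, -0.337, 0], 0, 1], [[-0.65, -0.337, 0], 0, 1], [[-0.65, -0.337, 0], 0, 1], [[-0.65, -0.337, 0], 0, 1], [[-0.65, -0.337, 0], 0, 1], [[-0.65, -0.337, 0], 0, 1], [[-0.65, -0.337, 0], 0, 1], [[-0.65, -0.337, 0], 0, 1], [[-0.65, -0.337, 0], 0, 1], [[-0.65, -0.337, 0], 0, 1], [[-0.65, -0.337, 0], 0, 1]]'
python3 -c "
from h import *
s,p,d=shot('w1');go([.5,.235,.404],101.5);print(s['joint_positions'],s['qd'])"
```

```text
time: 1.9
position: [0.7193, 0.0515, 0.4044]
tool_rot: [-0.59, -3.084, -0.002]
ft_force: [0.5, -0.4, -0.2]
grip_width: 1.001
grip_force: 0.0
shift [0.2712 0.0896 0.0011] turn 0.9931 norm 0.286 heading 158.4 tilt [-6.0e-04  1.5e-03 -1.0e+00]
[-0.33145463  0.48539909  0.33371714  1.2549839  -0.15650083  1.42701551
  1.18187206] [-0.01370748 -0.01287625 -0.00584547  0.00218479  0.00100935 -0.00059985
  0.00250617]
```

View pics/w1.png

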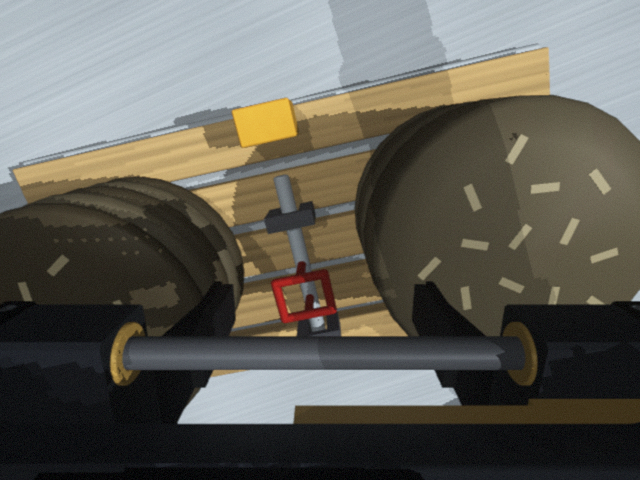

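The wrist view shows the eye's red frame at about (303,297), the keeper at (266,122), the bolt nose at (281,182), and the tray's front edge running from (15,168) to (548,50).

```bash
python3 -m inch '[[[0.2712, 0.0896, 0], 0.993, 1], [[0.2712, 0.0896, 0], 0.993, 1], [[0.2712, 0.0896, 0], 0.993, 1], [[0.2712, 0.0896, 0], 0.993, 1], [[0.2712, 0.0896, 0], 0.993, 1], [[0.2712, 0.0896, 0], 0.993, 1], [[0.2712, 0.0896, 0], 0.993, 1], [[0.2712, 0.0896, 0], 0.993, 1], [[0.2712, 0.0896, 0], 0.993, 1], [[0.2712, 0.0896, 0], 0.993, 1]]' | head -2
python3 - <<'E'
from h import *
z=np.load('pics/w1.npz');p,d=z['p'],z['d'];s=dict(position=z['position'],tool_rot=z['tool_rot']);H=hsv(p)
red=(((H[...,0]<6)|(H[...,0]>174))&(H[...,1]>150)&(H[...,2]>50)).astype(np.uint8);red[:255]=0;red[335:]=0
c,h=cv2.findContours(red,cv2.RETR_CCOMP,cv2.CHAIN_APPROX_NONE)
hull=cv2.convexHull(np.vstack(c))
print('red px',red.sum(),[(len(x),hh[3]) for x,hh in zip(c,h[0])])
holes=[x for x,hh in zip(c,h[0]) if hh[3]>=0 and len(x)>10]
for lab,x in [('hole',np.vstack(holes) if holes else None)]:
    if x is not None:
        r=cv2.minAreaRect(x);print(lab,r);B=plane('wrist',cv2.boxPoints(r),.098,s);print(B.round(4),B.mean(0))
Q,_=cloud('wrist',d,(red>0),s);g=(Q[:,2]>.094);print('red cloud',Q[g].mean(0),Q[g][:,:2].min(0),Q[g][:,:2].max(0),np.median(Q[g][:,2]))
r=cv2.minAreaRect(Q[g][:,:2].astype(np.float32));print('rect',r)
y=(abs(H[...,0]-22)<6)&(H[...,1]>190)&(H[...,2]>140);y[160:]=0
Q,_=cloud('wrist',d,y,s);g=Q[:,2]>.075;r=cv2.minAreaRect(Q[g][:,:2].astype(np.float32));print('keeper',r,np.median(Q[g][:,2]))
# tray front edge: pts at z>.03
Q,uv=cloud('wrist',d,np.ones(d.shape,bool),s)
g=(Q[:,2]>.035)&(Q[:,2]<.045);Q=Q[g];uv=uv[g]
e=[]
for u in range(20,545,5):
    m=uv[:,0]==u
    if m.any():e.append(Q[m][uv[m,1].argmin()])
e=np.array(e);vx,vy,x0,y0=cv2.fitLine(e[:,:2].astype(np.float32),cv2.DIST_HUBER,0,.001,.001).ravel()
print('edge yaw',np.degrees(np.arctan2(vy,vx)),x0,y0)
# bolt bar : grey points at z .05-.09 near lane
E
python3 -c "
from h import *
s,p,d=shot('w2');print(s['joint_positions'],s['position'],s['time'])"
```

```text
time: 2.95
position: [0.5015, 0.2327, 0.4049]
red px 1552 [(206, np.int32(-1)), (4, np.int32(0)), (4, np.int32(0)), (158, np.int32(0)), (4, np.int32(0))]
hole ((304.00396728515625, 296.3173522949219), (30.938304901123047, 43.21611404418945), 77.19573211669922)
[[ 7.503e-01  2.000e-04  9.800e-02]
 [ 7.554e-01  3.650e-02  9.800e-02]
 [ 7.837e-01  3.160e-02  9.800e-02]
 [ 7.787e-01 -5.800e-03  9.800e-02]] [0.76703517 0.01562243 0.098     ]
red cloud [0.7652087  0.01579392 0.10051579] [ 0.74279188 -0.01045838] [0.79022445 0.04232132] 0.10066994988680406
rect ((0.7662465572357178, 0.015931010246276855), (0.048561714589595795, 0.04175850749015808), 81.19591522216797)
keeper ((0.6358462572097778, 0.03882364556193352), (0.04436040669679642, 0.007565273903310299), 85.3326187133789) 0.08029164248135356
edge yaw 80.44471 0.6223745 0.09167068
[-0.79284524  0.11231909  0.33666615  1.70765076 -0.03783684  1.32759316
 -0.25019705] [0.50154026 0.23274268 0.4049218 ] 2.95
```

View pics/w2.png

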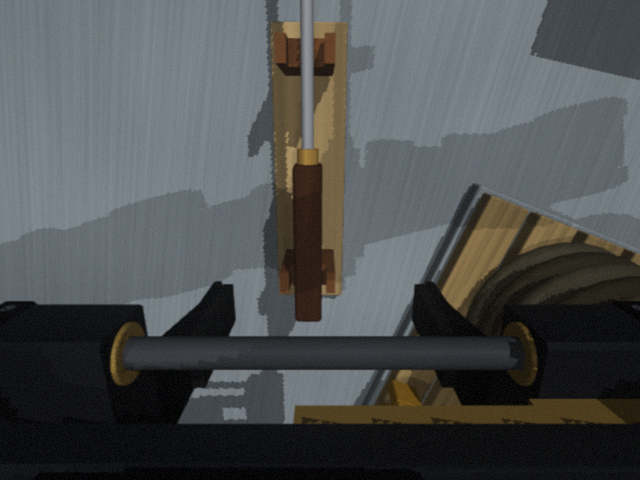

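The wrist view shows the handle from (308,164) to (308,320), the ferrule at (308,156), and the bar going up at column 307. The cradle lies centred beneath it.

Run:
```python
from h import *
z=np.load('pics/w2.npz');p,d=z['p'],z['d'];s=dict(position=z['position'],tool_rot=z['tool_rot']);H=hsv(p)
Q,uv=cloud('wrist',d,np.ones(d.shape,bool),s)
k=(uv[:,0]>285)&(uv[:,0]<330)&(uv[:,1]<325)
hd=k&(Q[:,2]>.0865)&(Q[:,2]<.095)&(uv[:,1]>155)
A=Q[hd];r=cv2.minAreaRect(A[:,:2].astype(np.float32));print('handle',r,np.median(A[:,2]))
bar=k&(Q[:,2]>.074)&(Q[:,2]<.083)&(uv[:,1]<145)
B=Q[bar];vx,vy,x0,y0=cv2.fitLine(np.r_[A,B][:,:2].astype(np.float32),cv2.DIST_HUBER,0,.001,.001).ravel()
n=np.array([vx,vy]);n*=np.sign(n[1]);o=np.array([x0,y0]);print('axis',np.degrees(np.arctan2(n[1],n[0])),o,len(A),len(B))
t=(A[:,:2]-o)@n;print('handle ends',(o+n*t.min()),(o+n*t.max()),np.ptp(t))
fr=o+n*t.min();print('origin est back',fr+n*.1,'front',o+n*t.max()-n*.04)
base=(uv[:,1]<300)&(uv[:,0]>265)&(uv[:,0]<350)&(Q[:,2]>.009)&(Q[:,2]<.016)
C=Q[base];r=cv2.minAreaRect(C[:,:2].astype(np.float32));print('base',r)
t2=(C[:,:2]-o)@n;print('base front->cradle origin',o+n*(t2.max()-.155),'back',o+n*(t2.min()+.115))
```

```text
handle ((0.49245816469192505, 0.21205273270606995), (0.023563668131828308, 0.13978932797908783), 11.226778030395508) 0.08918244940543005
axis 101.1082 [0.4837492 0.2578099] 4332 1945
handle ends [0.5061887  0.14352145] [0.4792596  0.28067633] 0.13977352250731434
origin est back [0.48692246 0.24164797] front [0.48696609 0.24142573]
base ((0.48158174753189087, 0.2648437023162842), (0.07001696527004242, 0.26917919516563416), 11.038289070129395)
base front->cradle origin [0.48627901 0.24492519] back [0.48610737 0.24579935]
```

```bash
python3 -c "
from h import *
go([.4870,.2415,.2385],101.1)"
```

```text
shift [ 0.0116 -0.0127  0.1663] turn 0.0043 norm 0.167 heading 101.34 tilt [ 3.e-04 -2.e-04 -1.e+00]
```

```bash
python3 -m inch '[[[0.0116, -0.0127, 0.03], 0.0043, 1], [[0.0116, -0.0127, 0.08], 0.0043, 0.8], [[0.0116, -0.0127, 0.12], 0.0043, 0.6], [[0.0116, -0.0127, 0.15], 0.0043, 0.6], [[0.0116, -0.0127, 0.166], 0.0043, 0.6], [[0.0116, -0.0127, 0.166], 0.0043, 0.6], [[0.0116, -0.0127, 0.166], 0.0043, 0.6], [[0.0116, -0.0127, 0.166], 0.0043, 0.6]]' 55
python3 -m inch '[[[0, 0, 0], 0, 0], [[0, 0, 0], 0, 0], [[0, 0, 0], 0, 0], [[0, 0, 0], 0, 0], [[0, 0, 0], 0, 0], [[0, 0, 0], 0, 0]]' 55
python3 -c "
from h import *
go([.4870,.2415,.2385],101.1)"
```

```text
time: 3.8
position: [0.4873, 0.2424, 0.2402]
tool_rot: [1.996, 2.425, 0.004]
ft_force: [-0.2, 0.5, -0.3]
grip_width: 0.609
grip_force: 0.0
time: 4.4
position: [0.4864, 0.2424, 0.239]
tool_rot: [-1.996, -2.426, -0.0]
ft_force: [-0.3, 0.5, 1.4]
grip_width: 0.268
grip_force: 55.0
shift [-0.001   0.0004  0.0005] turn 0.0001 norm 0.001 heading 101.1 tilt [ 1.e-04  2.e-04 -1.e+00]
```

```bash
python3 -m inch '[[[0, 0, -0.02], 0, 0], [[0, 0, -0.05], 0, 0], [[0, 0, -0.1], 0, 0], [[0, 0, -0.15], 0, 0], [[0, 0, -0.195], 0, 0], [[0, 0, -0.195], 0, 0], [[0, 0, -0.195], 0, 0]]'
python3 -c "
from h import *
go([.4913,.0617,.4335],-9.5)"
```

```text
time: 5.1
position: [0.4863, 0.2423, 0.434]
tool_rot: [1.996, 2.426, 0.002]
ft_force: [-0.6, -1.0, -4.0]
grip_width: 0.272
grip_force: 55.0
shift [-0.1782 -0.0299  0.0004] turn 1.9303 norm 0.181 heading 101.1 tilt [ 8.e-04  7.e-04 -1.e+00]
```

```bash
python3 -m inch '[[[-0.015, 0, 0], 0.14, 0], [[-0.03, -0.005, 0], 0.28, 0], [[-0.045, -0.0075, 0], 0.42, 0], [[-0.06, -0.01, 0], 0.56, 0], [[-0.075, -0.0125, 0], 0.7, 0], [[-0.09, -0.015, 0], 0.84, 0], [[-0.105, -0.0175, 0], 0.98, 0], [[-0.12, -0.02, 0], 1.12, 0], [[-0.135, -0.0225, 0], 1.26, 0], [[-0.15, -0.025, 0], 1.4, 0], [[-0.165, -0.0275, 0], 1.54, 0], [[-0.1782, -0.0299, 0], 1.68, 0], [[-0.1782, -0.0299, 0], 1.82, 0], [[-0.1782, -0.0299, 0], 1.93, 0], [[-0.1782, -0.0299, 0], 1.93, 0], [[-0.1782, -0.0299, 0], 1.93, 0], [[-0.1782, -0.0299, 0], 1.93, 0]]'
python3 - <<'E'
from h import *
go([.4913,.0617,.2765],-9.5)
s=ctrl.get_state();print(s['joint_positions'],s['ft_force'])
for n in('top','scene'):
    p,d=ctrl.get_image(n);np.savez(f'pics/{n}1.npz',p=p,d=d);cv2.imwrite(f'pics/{n}1.png',p[:,:,::-1])
a=cv2.imread('pics/top1.png')[130:270,240:400];b=cv2.imread('pics/scene1.png')[200:340,230:450]
a=cv2.resize(a,None,fx=2.5,fy=2.5,interpolation=2);b=cv2.resize(b,None,fx=1.8,fy=2.5,interpolation=2);cv2.imwrite('pics/c2.png',np.hstack([a,b]))
E
```

```text
time: 6.8
position: [0.4911, 0.0619, 0.4327]
tool_rot: [3.13, -0.256, -0.003]
ft_force: [-0.9, 0.3, -3.1]
grip_width: 0.271
grip_force: 55.0
shift [0.0005 0.     0.1562] turn 0.0025 norm 0.156 heading -9.36 tilt [-1.8e-03 -7.0e-04 -1.0e+00]
[-0.66569704 -0.03989424  0.47664462  1.79758943  0.01901719  1.3814112
 -1.92711968] [-0.88696748  0.26843304 -3.06602804]
```

View pics/c2.png

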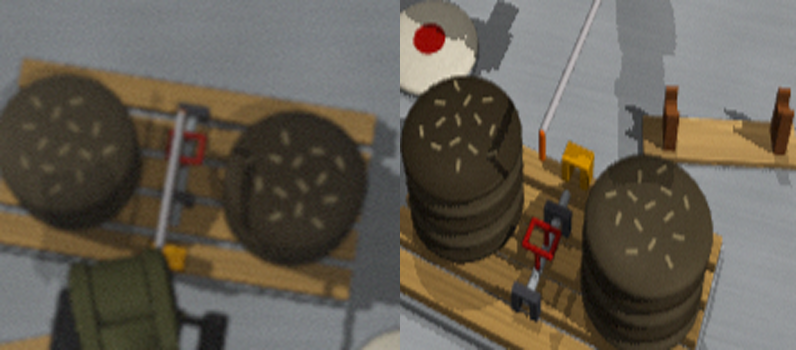

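The scene view shows the orange pin at about (309,258) pixels, ahead of the keeper. The top view shows the bar's end near (314,174). I'll measure the pin position.

```bash
cat >> h.py <<'E'
def pin(n,p,d,lo=.03):
    H=hsv(p);m=(H[...,0]>=4)&(H[...,0]<=17)&(H[...,1]>170)&(H[...,2]>90)
    Q,uv=cloud(n,d,m)
    g=(Q[:,2]>lo)&(Q[:,2]<.3)&(Q[:,0]>.6)&(Q[:,0]<.85)&(abs(Q[:,1])<.06);Q,uv=Q[g],uv[g]
    print(n,len(Q),'mean',Q.mean(0).round(4) if len(Q) else 0)
    if len(Q):
        r0,r1=uv[:,1].min(),uv[:,1].max()
        for r in (r0,r1):print(' row',r,'u',uv[uv[:,1]==r,0].mean(),Q[uv[:,1]==r].mean(0).round(4))
    return Q,uv
E
python3 - <<'E'
from h import *
for n in('scene','top'):
    z=np.load(f'pics/{n}1.npz');Q,uv=pin(n,z['p'],z['d'],.15)
    if n=='top':
        Q,uv=cloud(n,z['d'],np.ones(z['d'].shape,bool));g=(Q[:,2]>.25)&(Q[:,2]<.29)&(Q[:,0]>.64)&(Q[:,0]<.85)&(abs(Q[:,1])<.08)
        Q=Q[g];uv=uv[g];print(len(Q),Q[Q[:,0].argmax()],uv[Q[:,0].argmax()],cv2.fitLine(Q[:,:2].astype(np.float32),cv2.DIST_HUBER,0,.01,.01).ravel(),np.median(Q[:,2]))
    c,r=ray('scene',[[308.9,252],[308.9,263]])
    if n=='scene':
        for k in range(2):
            t=(.7665-c[0])/r[k,0];print('ray at x=.7665',c+t*r[k])
E
```

```text
scene 35 mean [0.7683 0.0178 0.2494]
 row 252 u 308.0 [0.7661 0.0156 0.27  ]
 row 263 u 308.5 [0.7679 0.017  0.2317]
ray at x=.7665 [0.7665     0.0178691  0.27101362]
ray at x=.7665 [0.7665     0.01768537 0.23022902]
top 0 mean 0
143 [0.77113599 0.01588679 0.26515058] [313 173] [ 0.9858964  -0.16735688  0.7059668   0.02771452] 0.27251686841158684
```

```bash
python3 -m inch '[[[0, 0, 0.04], 0, 0], [[0, 0, 0.08], 0, 0], [[0, 0, 0.11], 0, 0], [[0, 0, 0.12], 0, 0], [[0, 0, 0.12], 0, 0], [[0, 0, 0.12], 0, 0]]'
python3 -m inch '[[[0, 0, 0.012], 0, 0], [[0, 0, 0.024], 0, 0], [[0, 0, 0.035], 0, 0], [[0, 0, 0.035], 0, 0], [[0, 0, 0.035], 0, 0]]'
python3 - <<'E'
from h import *
go([.4913,.0617,.2765],-9.5)
s=ctrl.get_state();print(s['joint_positions'],s['ft_force'])
for n in('top','scene'):
    p,d=ctrl.get_image(n);np.savez(f'pics/{n}2.npz',p=p,d=d);pin(n,p,d,.05)
    if n=='scene':cv2.imwrite('pics/c3.png',cv2.resize(p[220:340,240:420,::-1],None,fx=4,fy=4,interpolation=2))
E
```

```text
time: 7.5
position: [0.4921, 0.0619, 0.3153]
tool_rot: [-3.13, 0.259, -0.004]
ft_force: [0.3, -0.2, -1.9]
grip_width: 0.271
grip_force: 55.0
time: 8.0
position: [0.4912, 0.0617, 0.2784]
tool_rot: [3.13, -0.26, -0.001]
ft_force: [0.7, 0.1, -2.3]
grip_width: 0.27
grip_force: 55.0
shift [ 0.0001 -0.      0.0019] turn 0.0002 norm 0.002 heading -9.49 tilt [-8.e-04 -4.e-04 -1.e+00]
[-0.64502642  0.09744173  0.49206633  1.99598186 -0.05234007  1.0610869
 -1.86570828] [ 0.72833077  0.11672148 -2.31621174]
top 16 mean [0.7715 0.007  0.1015]
 row 182 u 310.0 [0.7862 0.0287 0.1035]
 row 192 u 319.0 [ 0.7542 -0.0008  0.0966]
scene 28 mean [0.7683 0.0155 0.1016]
 row 287 u 304.0 [ 0.7466 -0.0016  0.1014]
 row 299 u 308.5 [0.7761 0.0184 0.0927]
```

View pics/c3.png

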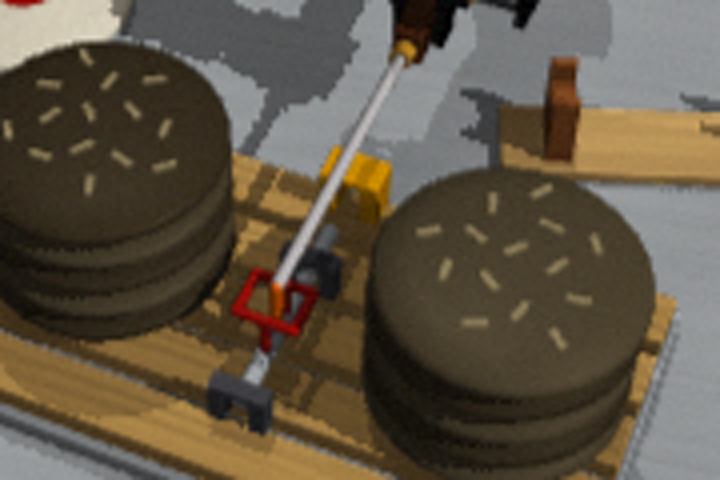

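The pin is inside the red eye, at crop (278,297). Next I'll pull along tool -x.

```bash
python3 -m inch '[[[-0.003, 0, 0], 0, 0], [[-0.006, 0, 0], 0, 0], [[-0.009, 0, 0], 0, 0], [[-0.012, 0, 0], 0, 0], [[-0.014, 0, 0], 0, 0], [[-0.014, 0, 0], 0, 0]]' 60
python3 -m inch '[[[-0.003, 0, 0], 0, 0], [[-0.006, 0, 0], 0, 0], [[-0.009, 0, 0], 0, 0], [[-0.012, 0, 0], 0, 0], [[-0.015, 0, 0], 0, 0], [[-0.018, 0, 0], 0, 0], [[-0.02, 0, 0], 0, 0], [[-0.02, 0, 0], 0, 0]]'
```

```text
time: 8.7
position: [0.4777, 0.064, 0.2791]
tool_rot: [-3.13, 0.259, -0.002]
ft_force: [2.9, -0.2, -3.1]
grip_width: 0.274
grip_force: 60.0
time: 9.5
position: [0.4573, 0.0675, 0.2787]
tool_rot: [-3.131, 0.259, 0.001]
ft_force: [2.1, -0.2, -3.9]
grip_width: 0.27
grip_force: 60.0
```

```bash
for i in 1; do python3 -m inch '[[[-0.001, 0, 0], 0, 0], [[-0.002, 0, 0], 0, 0], [[-0.003, 0, 0], 0, 0], [[-0.004, 0, 0], 0, 0]]' | sed -n 2,4p; done; python3 -m inch '[[[-0.0005, 0, 0], 0, 0], [[-0.001, 0, 0], 0, 0]]' | sed -n 2,4p;  python3 -m inch '[[[-0.0005, 0, 0], 0, 0], [[-0.001, 0, 0], 0, 0]]' | sed -n 2,4p
```

```text
position: [0.4538, 0.068, 0.2788]
tool_rot: [-3.131, 0.26, -0.0]
ft_force: [3.5, -0.1, -3.2]
position: [0.4528, 0.0682, 0.2788]
tool_rot: [-3.131, 0.26, -0.0]
ft_force: [3.9, -1.0, -2.9]
position: [0.4518, 0.0683, 0.2788]
tool_rot: [-3.131, 0.26, -0.0]
ft_force: [3.5, -0.5, -3.5]
```

```bash
cat > chk.py <<'E'
from bench import ctrl;import sys
s=ctrl.get_state();f=-(s['ft_force'][0]*-.986+s['ft_force'][1]*.165);print(round(s['time'],2),s['position'].round(4),'pull',round(f,2));sys.exit(f>6.5)
E
python3 -m inch '[[[-0.0005, 0, 0], 0, 0], [[-0.001, 0, 0], 0, 0]]' >/dev/null && python3 chk.py && python3 -m inch '[[[-0.0005, 0, 0], 0, 0], [[-0.001, 0, 0], 0, 0]]' >/dev/null && python3 chk.py && python3 -m inch '[[[-0.0005, 0, 0], 0, 0], [[-0.001, 0, 0], 0, 0]]' >/dev/null && python3 chk.py && python3 -m inch '[[[-0.0005, 0, 0], 0, 0], [[-0.001, 0, 0], 0, 0]]' >/dev/null && python3 chk.py && python3 -m inch '[[[-0.0005, 0, 0], 0, 0], [[-0.001, 0, 0], 0, 0]]' >/dev/null && python3 chk.py && python3 -m inch '[[[-0.0005, 0, 0], 0, 0], [[-0.001, 0, 0], 0, 0]]' >/dev/null && python3 chk.py
```

```text
10.5 [0.4508 0.0685 0.2788] pull 4.38False
```

```bash
sed -i 's/sys.exit(f>6.5)/sys.exit(int(f>6.5))/' chk.py
python3 -m inch '[[[-0.0005, 0, 0], 0, 0], [[-0.001, 0, 0], 0, 0]]' >/dev/null && python3 chk.py && python3 -m inch '[[[-0.0005, 0, 0], 0, 0], [[-0.001, 0, 0], 0, 0]]' >/dev/null && python3 chk.py && python3 -m inch '[[[-0.0005, 0, 0], 0, 0], [[-0.001, 0, 0], 0, 0]]' >/dev/null && python3 chk.py && python3 -m inch '[[[-0.0005, 0, 0], 0, 0], [[-0.001, 0, 0], 0, 0]]' >/dev/null && python3 chk.py && python3 -m inch '[[[-0.0005, 0, 0], 0, 0], [[-0.001, 0, 0], 0, 0]]' >/dev/null && python3 chk.py && python3 -m inch '[[[-0.0005, 0, 0], 0, 0], [[-0.001, 0, 0], 0, 0]]' >/dev/null && python3 chk.py
```

```text
10.7 [0.4499 0.0687 0.2788] pull 4.62
10.9 [0.4489 0.0688 0.2788] pull 4.94
11.1 [0.4479 0.069  0.2788] pull 4.23
11.3 [0.4469 0.0692 0.2788] pull 3.96
11.5 [0.4459 0.0693 0.2788] pull 4.73
11.7 [0.4449 0.0695 0.2788] pull 3.81
```

```bash
python3 -m inch '[[[-0.0005, 0, 0], 0, 0], [[-0.001, 0, 0], 0, 0]]' >/dev/null && python3 chk.py && python3 -m inch '[[[-0.0005, 0, 0], 0, 0], [[-0.001, 0, 0], 0, 0]]' >/dev/null && python3 chk.py && python3 -m inch '[[[-0.0005, 0, 0], 0, 0], [[-0.001, 0, 0], 0, 0]]' >/dev/null && python3 chk.py && python3 -m inch '[[[-0.0005, 0, 0], 0, 0], [[-0.001, 0, 0], 0, 0]]' >/dev/null && python3 chk.py && python3 -m inch '[[[-0.0005, 0, 0], 0, 0], [[-0.001, 0, 0], 0, 0]]' >/dev/null && python3 chk.py && python3 -m inch '[[[-0.0005, 0, 0], 0, 0], [[-0.001, 0, 0], 0, 0]]' >/dev/null && python3 chk.py
```

```text
11.9 [0.4439 0.0697 0.2788] pull 3.24
12.1 [0.443  0.0698 0.2788] pull 3.23
12.3 [0.442  0.07   0.2788] pull 3.71
12.5 [0.441  0.0701 0.2788] pull 3.18
12.7 [0.44   0.0703 0.2788] pull 3.67
12.9 [0.439  0.0705 0.2788] pull 3.86
```

```bash
python3 -m inch '[[[-0.0005, 0, 0], 0, 0], [[-0.001, 0, 0], 0, 0]]' >/dev/null && python3 chk.py && python3 -m inch '[[[-0.0005, 0, 0], 0, 0], [[-0.001, 0, 0], 0, 0]]' >/dev/null && python3 chk.py && python3 -m inch '[[[-0.0005, 0, 0], 0, 0], [[-0.001, 0, 0], 0, 0]]' >/dev/null && python3 chk.py && python3 -m inch '[[[-0.0005, 0, 0], 0, 0], [[-0.001, 0, 0], 0, 0]]' >/dev/null && python3 chk.py
python3 - <<'E'
from h import *
p,d=ctrl.get_image('scene');cv2.imwrite('pics/c4.png',cv2.resize(p[200:340,240:420,::-1],None,fx=4,fy=4,interpolation=2))
H=hsv(p);m=((H[...,0]<4)|(H[...,0]>174))&(H[...,1]>160)&(H[...,2]>60)
Q,uv=cloud('scene',d,m);g=(Q[:,2]>.09)&(Q[:,2]<.12)&(Q[:,0]>.6)&(Q[:,0]<.85)&(abs(Q[:,1])<.08);Q=Q[g];print((Q.min(0)+Q.max(0))/2,Q.min(0),Q.max(0))
E
```

```text
13.1 [0.438  0.0706 0.2788] pull 3.59
13.3 [0.437  0.0708 0.2788] pull 3.81
13.5 [0.436  0.071  0.2788] pull 4.24
13.7 [0.4351 0.0711 0.2788] pull 3.6
[0.71976434 0.02391439 0.0988809 ] [ 0.69767025 -0.00107704  0.09318386] [0.74185844 0.04890582 0.10457794]
```

View pics/c4.png

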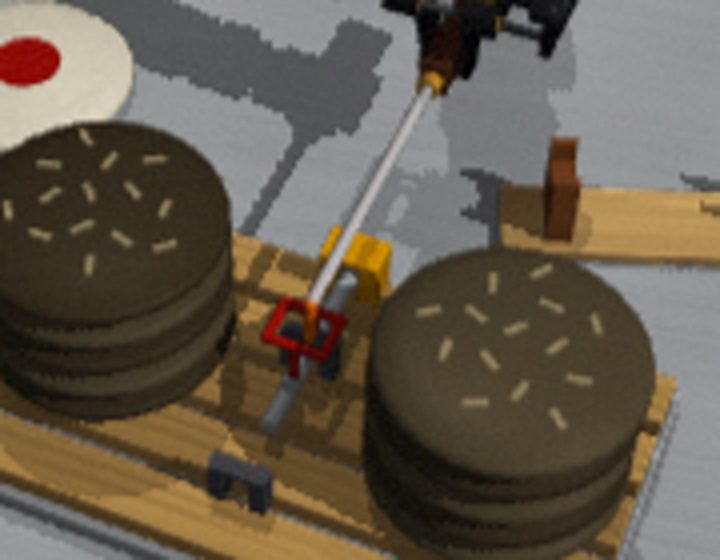

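The pin still holds the eye at crop (305,328). The bolt has moved about 48 mm and its nose is entering the keeper.

```bash
python3 -m inch '[[[-0.0005, 0, 0], 0, 0], [[-0.001, 0, 0], 0, 0]]' >/dev/null && python3 chk.py && python3 -m inch '[[[-0.0005, 0, 0], 0, 0], [[-0.001, 0, 0], 0, 0]]' >/dev/null && python3 chk.py && python3 -m inch '[[[-0.0005, 0, 0], 0, 0], [[-0.001, 0, 0], 0, 0]]' >/dev/null && python3 chk.py && python3 -m inch '[[[-0.0005, 0, 0], 0, 0], [[-0.001, 0, 0], 0, 0]]' >/dev/null && python3 chk.py; python3 -c "
from bench import ctrl
print(ctrl.get_state()['joint_positions'])"
```

```text
13.95 [0.4341 0.0713 0.2788] pull 4.7
14.15 [0.4331 0.0715 0.2788] pull 4.99
14.35 [0.4321 0.0716 0.2788] pull 4.74
14.55 [0.4311 0.0718 0.2788] pull 4.44
[-0.68432681 -0.04282851  0.45328338  2.12144814  0.02149206  1.05861423
 -1.97821636]
```

```bash
python3 -m inch '[[[-0.0005, 0, 0], 0, 0], [[-0.001, 0, 0], 0, 0]]' >/dev/null && python3 chk.py && python3 -m inch '[[[-0.0005, 0, 0], 0, 0], [[-0.001, 0, 0], 0, 0]]' >/dev/null && python3 chk.py && python3 -m inch '[[[-0.0005, 0, 0], 0, 0], [[-0.001, 0, 0], 0, 0]]' >/dev/null && python3 chk.py && python3 -m inch '[[[-0.0005, 0, 0], 0, 0], [[-0.001, 0, 0], 0, 0]]' >/dev/null && python3 chk.py
```

```text
14.75 [0.4302 0.0719 0.2788] pull 4.96
14.95 [0.4299 0.072  0.2791] pull 8.02
```

```bash
python3 -m inch '[[[0, 0, 0], 0, 0]]' | sed -n '2p;4p'; python3 -m inch '[[[-0.0005, 0, 0], 0, 0]]' | sed -n '2p;4p'; python3 chk.py; python3 -m inch '[[[0, 0, 0], 0, 0]]' >/dev/null; python3 chk.py
```

```text
position: [0.4299, 0.072, 0.2792]
ft_force: [7.6, -1.7, -4.2]
position: [0.4297, 0.072, 0.2792]
ft_force: [8.5, -1.4, -3.9]
15.15 [0.4297 0.072  0.2792] pull 8.62
15.25 [0.4297 0.072  0.2793] pull 8.23
```

```bash
python3 -m inch '[[[-0.0005, 0, 0], 0, 0], [[-0.001, 0, 0], 0, 0]]' >/dev/null; python3 chk.py; python3 -m inch '[[[-0.0005, 0, 0], 0, 0], [[-0.0005, 0, 0], 0, 0]]' >/dev/null; python3 chk.py;  python3 -c "
from bench import ctrl
s=ctrl.get_state();print(s['joint_positions'],s['ft_force'],s['torque'],s['tool_rot'])"
```

```text
15.45 [0.4293 0.072  0.2796] pull 11.48
15.65 [0.4291 0.072  0.2798] pull 10.34
[-0.6858585  -0.05200248  0.45068926  2.1270404   0.02760121  1.05486866
 -1.98595138] [10.22396294 -1.54120214 -4.08290016] [-0.44819033 -1.98604313  0.05354025] [-3.12997215  0.26037271 -0.0106084 ]
```

```bash
python3 -m inch '[[[-0.001, 0, 0], 0, 0], [[-0.002, 0, 0], 0, 0]]' >/dev/null; python3 chk.py; python3 -c "
from h import *
go([.43,.072,.279]);p,d=ctrl.get_image('scene');pin('scene',p,d,.05);cv2.imwrite('pics/c5.png',cv2.resize(p[200:340,240:420,::-1],None,fx=4,fy=4,interpolation=2))"; python3 chk.py
```

```text
15.85 [0.4284 0.0722 0.2803] pull 18.1
shift [ 0.0016 -0.0001  0.0014] turn 0 norm 0.002 heading -9.53 tilt [ 1.100e-02  3.000e-04 -9.999e-01]
scene 28 mean [0.7057 0.0188 0.1052]
 row 273 u 312.5 [0.6924 0.0087 0.0995]
 row 283 u 306.0 [ 7.305e-01 -2.000e-04  9.920e-02]
15.9 [0.4284 0.0721 0.2804] pull 16.6
```

View pics/c5.png

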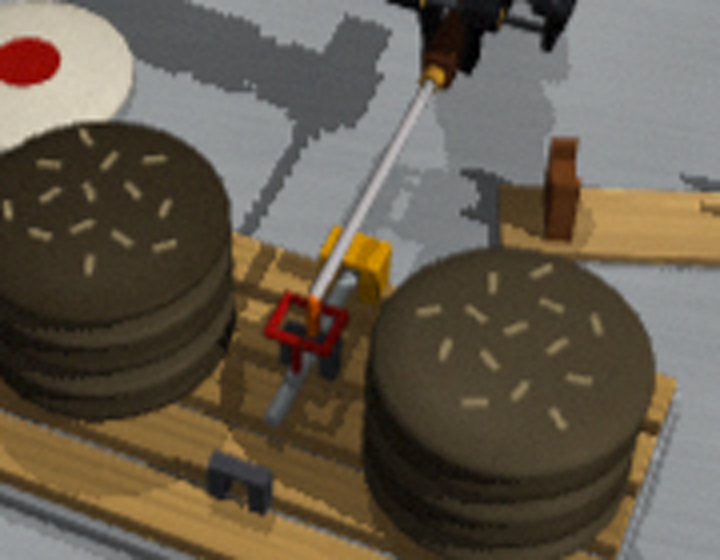

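The pin is still in the eye at crop (313,315), with about 17 N of pull. I'll hold here.

```bash
python3 -m inch '[[[0, 0, 0], 0, 0], [[0, 0, 0], 0, 0], [[0, 0, 0], 0, 0]]' >/dev/null; python3 chk.py; python3 -m inch '[[[0, 0, 0], 0, 0], [[0, 0, 0], 0, 0], [[0, 0, 0], 0, 0]]' >/dev/null; python3 chk.py;python3 -m inch '[[[0, 0, 0], 0, 0], [[0, 0, 0], 0, 0], [[0, 0, 0], 0, 0]]' >/dev/null; python3 chk.py;python3 -m inch '[[[0, 0, 0], 0, 0], [[0, 0, 0], 0, 0], [[0, 0, 0], 0, 0], [[0, 0, 0], 0, 0]]' >/dev/null; python3 chk.py
```

```text
16.2 [0.4284 0.0721 0.2804] pull 15.84
16.5 [0.4284 0.0721 0.2803] pull 15.34
16.8 [0.4284 0.0721 0.2804] pull 16.08
17.2 [0.4284 0.0721 0.2804] pull 16.11
```

```bash
python3 -m inch '[[[0.002, 0, 0], 0, 0], [[0.004, 0, 0], 0, 0], [[0.006, 0, 0], 0, 0], [[0.009, 0, 0], 0, 0], [[0.012, 0, 0], 0, 0], [[0.012, 0, 0], 0, 0], [[0.012, 0, 0], 0, 0]]' | sed -n '2p;3p;4p'
python3 - <<'E'
from h import *
for n in('scene','top'):
    p,d=ctrl.get_image(n);pin(n,p,d,.05)
    if n=='scene':cv2.imwrite('pics/c6.png',cv2.resize(p[200:340,240:420,::-1],None,fx=4,fy=4,interpolation=2))
E
```

```text
position: [0.4368, 0.0708, 0.2785]
tool_rot: [3.131, -0.26, -0.002]
ft_force: [0.7, 0.1, -3.2]
scene 22 mean [0.7089 0.018  0.1042]
 row 273 u 312.5 [0.6922 0.0087 0.0992]
 row 282 u 309.0 [0.7258 0.0071 0.1001]
top 13 mean [0.7019 0.0098 0.0973]
 row 199 u 317.5 [0.7297 0.0041 0.101 ]
 row 238 u 311.0 [0.6073 0.0261 0.0586]
```

View pics/c6.png

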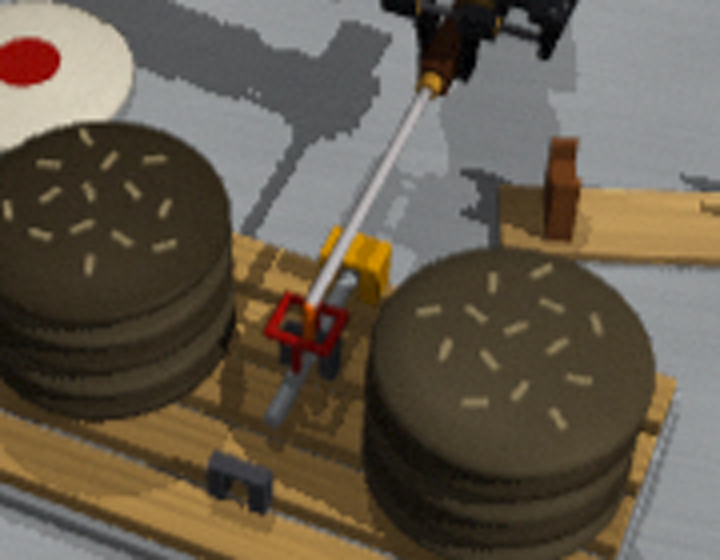

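The pin is back mid-eye at crop (311,320), with no contact force and the bolt unmoved. Now I lift out.

```bash
python3 -m inch '[[[0, 0, -0.01], 0, 0], [[0, 0, -0.025], 0, 0], [[0, 0, -0.04], 0, 0], [[0, 0, -0.07], 0, 0], [[0, 0, -0.11], 0, 0], [[0, 0, -0.155], 0, 0], [[0, 0, -0.155], 0, 0], [[0, 0, -0.155], 0, 0]]'
python3 - <<'E'
from h import *
go([.4864,.2424,.4335],101.1)
p,d=ctrl.get_image('scene')
Q,uv=pin('scene',p,d,.15)
H=hsv(p);m=((H[...,0]<4)|(H[...,0]>174))&(H[...,1]>160)&(H[...,2]>60)
Q,uv=cloud('scene',d,m);g=(Q[:,2]>.09)&(Q[:,2]<.12)&(Q[:,0]>.6)&(Q[:,0]<.85)&(abs(Q[:,1])<.08);Q=Q[g];print('eye',(Q.min(0)+Q.max(0))/2)
E
```

```text
time: 18.8
position: [0.4371, 0.0707, 0.4351]
tool_rot: [-3.129, 0.26, -0.004]
ft_force: [-1.1, -0.7, -3.7]
grip_width: 0.273
grip_force: 60.0
shift [ 0.0203 -0.1775  0.002 ] turn -1.9301 norm 0.179 heading -9.49 tilt [ 0.0025  0.0014 -1.    ]
scene 27 mean [0.715  0.0263 0.2557]
 row 236 u 317.0 [0.7084 0.0239 0.2689]
 row 247 u 317.5 [0.7145 0.027  0.2356]
eye [0.71432292 0.02430214 0.09839626]
```

```bash
python3 -m inch '[[[0.0015, -0.0135, 0], -0.14, 0], [[0.003, -0.027, 0], -0.28, 0], [[0.0045, -0.04, 0], -0.42, 0], [[0.006, -0.054, 0], -0.56, 0], [[0.0075, -0.067, 0], -0.7, 0], [[0.009, -0.08, 0], -0.84, 0], [[0.011, -0.095, 0], -0.98, 0], [[0.0125, -0.11, 0], -1.12, 0], [[0.014, -0.125, 0], -1.26, 0], [[0.016, -0.14, 0], -1.4, 0], [[0.018, -0.155, 0], -1.54, 0], [[0.02, -0.17, 0], -1.68, 0], [[0.0203, -0.1775, 0], -1.82, 0], [[0.0203, -0.1775, 0], -1.93, 0], [[0.0203, -0.1775, 0], -1.93, 0], [[0.0203, -0.1775, 0], -1.93, 0], [[0.0203, -0.1775, 0], -1.93, 0]]'
cat > rod.py <<'E'
from h import *
import sys
lo,hi=float(sys.argv[1]),float(sys.argv[2])
go([.4864,.2424,.239],101.1)
n=np.array([-.1926,.9813]);t=np.array([.9813,.1926]);o=np.array([.4870,.2415])
for c in('scene','top'):
    p,d=ctrl.get_image(c);Q,uv=cloud(c,d,np.ones(d.shape,bool))
    a=(Q[:,:2]-o)@n;b=(Q[:,:2]-o)@t
    g=(a>.1)&(a<.31)&(abs(b)<.03)&(Q[:,2]>lo)&(Q[:,2]<hi);g&=~((a<.14)&(a>.1))
    A=np.c_[a,b,Q[:,2]][g]
    print(c,len(A),'max along',A[:,0].max().round(4))
    for k in(.16,.2,.24,.27):
        m=abs(A[:,0]-k)<.015;print('  at',k,'lat',np.median(A[m,1]).round(4),'ztop',np.percentile(A[m,2],80).round(4))
E
python3 rod.py .24 .29
```

```text
time: 20.55
position: [0.4862, 0.2421, 0.4331]
tool_rot: [-1.999, -2.423, 0.002]
ft_force: [0.1, -0.2, -1.7]
grip_width: 0.267
grip_force: 60.0
shift [0.0003 0.0005 0.1941] turn -0.0024 norm 0.194 heading 100.96 tilt [-1.1e-03 -7.0e-04 -1.0e+00]
scene 217 max along 0.2826
  at 0.16 lat 0.0025 ztop 0.2731
  at 0.2 lat 0.0022 ztop 0.2734
  at 0.24 lat 0.0026 ztop 0.272
  at 0.27 lat 0.0031 ztop 0.2713
top 173 max along 0.2838
  at 0.16 lat -0.0001 ztop 0.2786
  at 0.2 lat -0.0003 ztop 0.2769
  at 0.24 lat 0.0 ztop 0.2764
  at 0.27 lat -0.0 ztop 0.2767
```

```bash
python3 -m inch '[[[0.0003, 0.0005, 0.04], -0.0024, 0], [[0.0003, 0.0005, 0.08], -0.0024, 0], [[0.0003, 0.0005, 0.12], -0.0024, 0], [[0.0003, 0.0005, 0.155], -0.0024, 0], [[0.0003, 0.0005, 0.17], -0.0024, 0], [[0.0003, 0.0005, 0.18], -0.0024, 0], [[0.0003, 0.0005, 0.188], -0.0024, 0], [[0.0003, 0.0005, 0.191], -0.0024, 0], [[0.0003, 0.0005, 0.193], -0.0024, 0], [[0.0003, 0.0005, 0.193], -0.0024, 0], [[0.0003, 0.0005, 0.193], -0.0024, 0]]'; python3 rod.py .06 .10
```

```text
time: 21.75
position: [0.4871, 0.2431, 0.2416]
tool_rot: [1.993, 2.428, 0.002]
ft_force: [-0.9, 0.1, -2.7]
grip_width: 0.265
grip_force: 60.0
shift [-0.0005 -0.0008  0.0026] turn 0.0024 norm 0.003 heading 101.24 tilt [ 1.2e-03  9.0e-04 -1.0e+00]
scene 162 max along 0.2835
  at 0.16 lat 0.0028 ztop 0.0823
  at 0.2 lat 0.0023 ztop 0.0817
  at 0.24 lat 0.0034 ztop 0.0819
  at 0.27 lat 0.0035 ztop 0.0814
top 139 max along 0.2857
  at 0.16 lat 0.0007 ztop 0.0885
  at 0.2 lat 0.0004 ztop 0.0855
  at 0.24 lat 0.0004 ztop 0.0867
  at 0.27 lat 0.0004 ztop 0.0871
```

```bash
python3 -m inch '[[[-0.0005, -0.0008, 0.001], 0, 0], [[-0.0005, -0.0008, 0.002], 0, 0], [[-0.0005, -0.0008, 0.0028], 0, 0], [[-0.0005, -0.0008, 0.0028], 0, 0], [[-0.0005, -0.0008, 0.0028], 0, 0]]'|sed -n '2p;4p'
python3 -m inch '[[[0, 0, 0], 0, 0.6], [[0, 0, 0], 0, 0.6], [[0, 0, 0], 0, 0.6], [[0, 0, 0], 0, 0.6], [[0, 0, 0], 0, 0.6], [[0, 0, 0], 0, 0.6]]' 10;python3 rod.py .06 .10; sed 's/p,d=ctrl.get_image(c)/z=np.load(f"pics\/{c}0.npz");p,d=z["p"],z["d"]/' rod.py > rod0.py; python3 rod0.py .06 .10
```

```text
position: [0.4861, 0.2422, 0.239]
ft_force: [-3.3, -2.0, 5.7]
time: 22.95
position: [0.4861, 0.2423, 0.2379]
tool_rot: [1.993, 2.428, 0.0]
ft_force: [-0.3, 0.1, -0.6]
grip_width: 0.59
grip_force: 0.0
shift [ 0.      0.0003 -0.0011] turn 0.0025 norm 0.001 heading 101.24 tilt [ 1.e-04 -0.e+00 -1.e+00]
scene 161 max along 0.2846
  at 0.16 lat 0.0005 ztop 0.0793
  at 0.2 lat 0.0017 ztop 0.0783
  at 0.24 lat 0.0011 ztop 0.0789
  at 0.27 lat 0.0012 ztop 0.0784
top 137 max along 0.2868
  at 0.16 lat -0.0012 ztop 0.0841
  at 0.2 lat -0.0005 ztop 0.0858
  at 0.24 lat -0.0016 ztop 0.0844
  at 0.27 lat -0.0009 ztop 0.0845
shift [ 0.      0.0003 -0.001 ] turn 0.0024 norm 0.001 heading 101.24 tilt [ 1.e-04  0.e+00 -1.e+00]
scene 162 max along 0.2831
  at 0.16 lat 0.0026 ztop 0.0796
  at 0.2 lat 0.002 ztop 0.0786
  at 0.24 lat 0.0012 ztop 0.0784
  at 0.27 lat 0.0023 ztop 0.0786
top 138 max along 0.2845
  at 0.16 lat -0.0004 ztop 0.0831
  at 0.2 lat 0.0 ztop 0.0823
  at 0.24 lat -0.0 ztop 0.082
  at 0.27 lat -0.0001 ztop 0.0819
```

Rod seated within about 1–2 mm of its original position. I'll retreat straight up, then run a final check.

```bash
python3 -m inch '[[[0, 0, -0.02], 0, 0.6], [[0, 0, -0.06], 0, 0.6], [[0, 0, -0.1], 0, 0.6], [[0, 0, -0.15], 0, 0.6], [[0, 0, -0.18], 0, 0.6], [[0, 0, -0.18], 0, 0.6], [[0, 0, -0.18], 0, 0.6], [[0, 0, -0.18], 0, 0.6], [[0, 0, -0.18], 0, 0.6]]'; python3 rod.py .06 .10
python3 - <<'E'
from h import *
s,p,d=shot('w9');Q,uv=cloud('wrist',d,np.ones(d.shape,bool),s)
k=(uv[:,0]>270)&(uv[:,0]<345)&(uv[:,1]<335)&(uv[:,1]>120)&(Q[:,2]>.0855)&(Q[:,2]<.095)
a=(Q[:,:2]-[.487,.2415])@[-.1926,.9813];k&=a<.05
print('handle',cv2.minAreaRect(Q[k][:,:2].astype(np.float32)),np.median(Q[k][:,2]))
p1,d1=ctrl.get_image('scene');z=np.load('pics/scene0.npz')
D=np.abs(p1.astype(int)-z['p']).max(2)
for l,(u0,v0,u1,v1) in dict(wrapped=(215,195,278,240),cup=(190,212,218,242),tape=(188,180,222,212),brush=(148,190,180,238),left=(328,262,408,300),right=(230,230,295,265)).items():print(l,(D[v0:v1,u0:u1]>40).mean().round(3))
H=hsv(p1);m=((H[...,0]<4)|(H[...,0]>174))&(H[...,1]>160)&(H[...,2]>60)
Q,uv=cloud('scene',d1,m);g=(Q[:,2]>.09)&(Q[:,2]<.12)&(Q[:,0]>.6)&(Q[:,0]<.85)&(abs(Q[:,1])<.08);Q=Q[g];print('eye',(Q.min(0)+Q.max(0))/2)
E
```

```text
time: 23.95
position: [0.4857, 0.2422, 0.4162]
tool_rot: [-1.993, -2.428, 0.005]
ft_force: [-0.4, 0.5, 0.2]
grip_width: 0.602
grip_force: 0.0
shift [0.0003 0.0013 0.1772] turn 0.0024 norm 0.177 heading 101.24 tilt [-0.0025 -0.0018 -1.    ]
scene 162 max along 0.2859
  at 0.16 lat 0.0007 ztop 0.0785
  at 0.2 lat 0.0012 ztop 0.0788
  at 0.24 lat 0.0012 ztop 0.0791
  at 0.27 lat 0.0005 ztop 0.0782
top 138 max along 0.2848
  at 0.16 lat -0.0007 ztop 0.084
  at 0.2 lat -0.0001 ztop 0.0819
  at 0.24 lat -0.0008 ztop 0.0838
  at 0.27 lat -0.001 ztop 0.0847
handle ((0.4927082657814026, 0.21227774024009705), (0.023990513756871223, 0.13948044180870056), 11.182676315307617) 0.08925829771793276
wrapped 0.133
cup 0.0
tape 0.0
brush 0.0
left 0.001
right 0.0
eye [0.717214   0.02424139 0.09811682]
```

```bash
python3 -c "
from bench import ctrl
print(ctrl.close_job())"
```

```text
the job is handed in; nothing more can be done
None
```

I drew the bolt to its end stop and held it at about 16 N for over a second (highest reading 18 N), then unhooked with the bolt in the keeper, laid the rod back within about 1 mm of where I found it, and handed the job in at about 24 s.

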